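Swap the dowel and nut totes, then stack the empty one

TASK

The tote of nuts should be on the counting scale and the tote of dowels in the wooden tray, but each stands in the other's place: swap them, each centred and standing flat (the cork mat is free for setting one down on the way). Then stack the empty tote squarely on the dowel tote, with its tab at the opposite end to the dowel tote's tab, so that it rests up on the ledges instead of nesting down inside. Don't knock over the glue bottle or shift the tape measure.

Things in the scene. Friction and masses are not known exactly. Their poses are not given: they have to be found in the camera images.
- dowel_tote: Grey open tote with wooden dowels lying lengthwise (fixed in it), 0.2 kg; starts on the scale. Rim 110 x 64 mm, foot 90 x 48 mm, 45 mm high. Origin: centre of underside; x along its length to the end with the tab (34 mm wide lug, 12 mm out from the rim's top), z up. The top 18 mm is an upright rim band 3 mm thick: hold it from above across the 64 mm width at mid-length.
- nut_tote: Tote of the same shape, size and axes as dowel_tote, with steel hexagon nuts (fixed in it), 0.3 kg. Starts in the wooden tray.
- empty_tote: Empty tote, same shape, size and axes as dowel_tote, 0.12 kg; starts on the bench (height 0). All tabs start pointing roughly away from the robot. Set on a tote with its tab at the opposite end, it rests on that one's inner ledges: underside 39 mm above the lower one's underside, with play of 5 mm across and 7 mm along. With tabs at the same end it sinks in to about 24 mm.
- empty_tab (a point): Top of the empty tote's thumb tab: at x = +60.5 mm, z = 45 mm from that tote's origin.
- scale: Counting scale, fixed: grey base 170 x 130 mm with a raised bare aluminium weighing plate 126 x 106 mm, and a small display and two buttons on the base's end at -x. Origin: on the bench under the plate's centre; x is along its length, away from the display. The plate's top is 32 mm above the bench.
- tray: Shallow wooden tray, fixed: outside 128 x 90 mm, inside 112 x 74 mm, lip 16 mm above the bench, x along its length. Origin: on the bench under its centre. Its floor is 8 mm above the bench, so the lip stands 8 mm over the floor. A tote goes in lengthwise, either way round.
- mat: Bare square cork mat, fixed, 140 x 140 mm, 4 mm thick; origin under its centre on the bench, top at 4 mm. A free spot for setting a tote down.
- glue: White glue bottle with an orange cap, 48 mm across, 130 mm high, standing loose on the bench near the middle. Origin: centre of its underside. A bystander.
- tape: Tape measure, a black case 68 x 36 x 52 mm with a yellow disc on its sides, loose on the bench near the middle. Origin: centre of its underside. A bystander.

How it is judged:
By the outcome, as a careful person would: the job done as asked, in the order asked, and still so for the second after the job is handed in, with the robot touching nothing.
It also fails if it takes over 125 s, if anything falls off the work surface, if the arm or the gripper's body presses on something with over 40 N, if the wrist force passes 120 N, or if a joint passes its speed limit or range.

ROBOT

A 6-joint arm with a two-finger parallel gripper is mounted at the origin on the work surface. World frame = base frame: x ahead of the robot, y to its left, z up, the work surface at z = 0. Lengths are in m, angles in rad, forces in N, time in s.
With the tool pointing down it reaches from about 0.275 to 0.75 m from the base axis. Payload 10.2 kg.
Tool frame: the origin (TCP) lies on the centre line of the jaws, within the pads' length; the fingertips stand ahead of it and the grasp point (between the pads) lies 11 mm behind it (tip_extent is the z of the fingertips in the tool frame, in m); z points along the fingers, y is the direction in which the jaws open and shut (so a half turn about z gives the same grasp; the last joint's range is limited). The gripper opens to 88 mm and grips with 3 to 60 N. Pads are 18 mm wide; open, the fingers measure 123 mm over their backs; the gripper's body (75 mm by 187 mm) begins 45 mm behind the grasp point.
Start: joints at [1.116, 0.313, 1.498, -0, 1.331, -0.223], TCP at [0.121, 0.511, 0.247] pointing down, gripper open.
Joint ranges: [-2.94, 2.94], [-0.97, 2.17], [0.19, 2.56], [-1.23, 4.37], [0.02, 3.11], [-2.88, 2.88]. Speed limits (rad/s): [2.39, 2.39, 3.01, 3.14, 3.14, 3.14].

INTERFACE

Orientations are given as a unit quaternion [w, x, y, z].
In Python, from cell import * gives the robot as it stands.
- The arm moves only by the tool step_arm, never from a script. Its argument "series" is text: rows parted by semicolons, each of 6 numbers parted by spaces: the shift along the world's x, y, z each as a share of 50 cm, from -1 to 1, then the turn, a rotation vector about the world's x, y, z each as a share of 120 degrees, from -1 to 1. A call has 1 to 12 rows; each row is the pose to reach, as a shift and turn from the pose commanded when the call began; what a row does not reach only later rows make up. A row lasts 1/10 s, in which the tool goes at most 50 mm and 8.59 degrees, less where a joint would pass 70% of its speed; a pose out of reach is approached as far as the arm can. A call with a number of a shift or a turn outside -1 to 1 is refused whole. A call with a gripper value outside its range is refused whole. "claw" is the closure, from 0 (fully open) to 1 (shut), set as the call begins (left out, the last holds). The fingers move at their own pace and stop on an object; the grip force is fixed at half the most. Time passes only in rows, so rows that repeat a pose let the fingers close. It gives the time, the measured TCP pose, the force and the opening at its end, in the units of the state.
- state(): the state, without advancing time (a new reading comes with each control period).
- capture(name): name is "side" or "top" or "wrist"; returns the picture (480x640x3 uint8, red, green, blue); there is no depth.
- calibration(name): a dict with "fx", "fy", "cx", "cy" (pixels), "world_from_camera" (4x4, takes a point from camera to world coordinates); the wrist camera has in their place "T_tool_cam" (4x4, takes a point from camera to tool coordinates, whose origin is the TCP and whose axes are the flange's). Camera axes: x right, y up, looking along -z (the intrinsics and any distortion apply to the point x, -y, -z); pixel columns grow to the right and rows downward; lengths in m; the calibration is good to about 2 mm. A picture is of the moment at which its call begins: read the wrist's pose just before it. calibration takes no time and is no camera call.
- job_done(): hands the job in, once; it reports no verdict.
The state is a dict: "t": time; "q": joint angles; "dq": joint speeds; "effort": joint torques, N m; "eef_pos": TCP position; "tcp_rot": TCP orientation; "force": force on the tool from outside, world axes, zero at the start; "ft_torque": the same for the moment, N m; "width": opening from 0.0 (shut) to 1.0 (fully open).
Only numpy, scipy, OpenCV 4.12 (cv2) and the standard library are available. Lean on these libraries where they do the work, as an engineer would, in place of code of your own. Each camera call takes 0.05 s, during which the arm holds its last target.

## Working session

There is one attempt and no reset: what is moved stays moved. The work goes in short steps, Python scripts to look and compute and a tool call to move; the robot and the scene stay as the last step left them, time stands still between calls to the robot, and variables do not carry over. Pictures are saved under pics/ and viewed, and the job is handed in when it is done.

Besides the shell and the picture viewer there is one more tool, called after ">>>" as name(argument=value, ...) on one line, values as JSON. step_arm: Moves the arm, as the interface text tells. Shift numbers are shares of 50 cm and turn numbers shares of 120 degrees, none past 1 either way. Its arguments: {"type":"object","properties":{"series":{"type":"string"},"claw":{"type":"number"}},"required":["series"]}

```bash
mkdir -p pics; ls
python3 - <<'E'
from cell import *
import cv2,numpy as np
np.set_printoptions(precision=4,suppress=True)
s=state();print(s)
for n in ["top","side","wrist"]:
    print(n,calibration(n))
    cv2.imwrite(f"pics/{n}0.png",capture(n)[:,:,::-1])
E
```

```text
pics
{'t': 0.0, 'q': array([ 1.1156,  0.3134,  1.4984, -0.    ,  1.331 , -0.2234]), 'dq': array([ 0.0038, -0.0017,  0.0005,  0.0004,  0.0001, -0.0001]), 'effort': array([  0.0003, -40.2212, -25.2277,   0.0695,   0.0352,  -0.0001]), 'eef_pos': array([0.1205, 0.5107, 0.2462]), 'tcp_rot': array([-0.0002,  0.1156,  0.9933, -0.0006]), 'force': array([ 0.3102, -0.0652,  0.0576]), 'ft_torque': array([ 0.0295, -0.0137, -0.0102]), 'width': 1.0038593695617157}
top {'fx': 536.6079275630515, 'fy': 536.6079275630515, 'cx': 319.06137243035414, 'cy': 239.3684423802476, 'world_from_camera': array([[-0.0035,  0.989 , -0.1476,  0.3502],
       [-1.    , -0.0047, -0.0079, -0.01  ],
       [-0.0085,  0.1475,  0.989 ,  1.246 ],
       [ 0.    ,  0.    ,  0.    ,  1.    ]])}
side {'fx': 514.9054936531716, 'fy': 514.9054936531716, 'cx': 319.45633375944993, 'cy': 235.8932031953743, 'world_from_camera': array([[ 0.6963,  0.5173, -0.4976, -0.067 ],
       [-0.7175,  0.4826, -0.5023, -0.609 ],
       [-0.0197,  0.7068,  0.7072,  0.9316],
       [ 0.    ,  0.    ,  0.    ,  1.    ]])}
wrist {'fx': 376.74639855363705, 'fy': 376.74639855363705, 'cx': 313.9086030677981, 'cy': 232.34460544517614, 'T_tool_cam': array([[ 0.0001,  0.9653,  0.2613,  0.0676],
       [ 1.    , -0.0001,  0.0001, -0.0001],
       [ 0.0001,  0.2613, -0.9653, -0.1383],
       [ 0.    ,  0.    ,  0.    ,  1.    ]])}
```

View pics/top0.png

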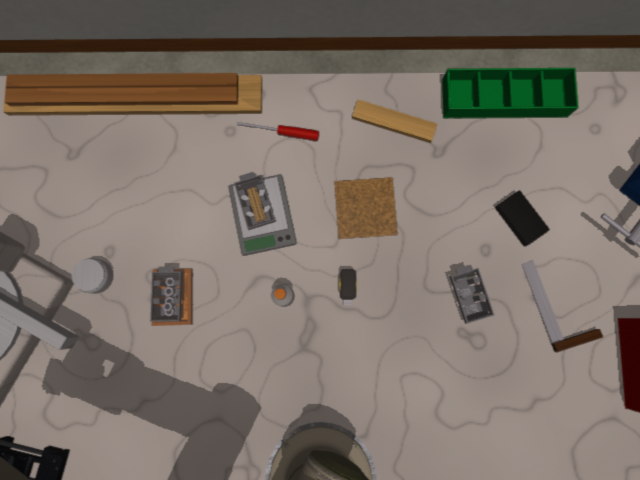

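View pics/side0.png

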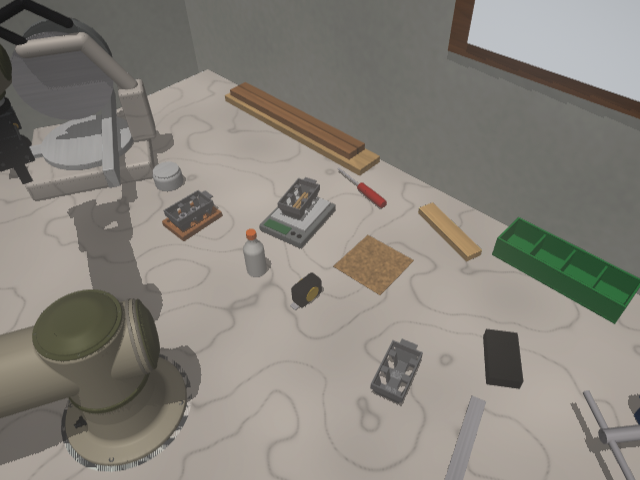

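View pics/wrist0.png

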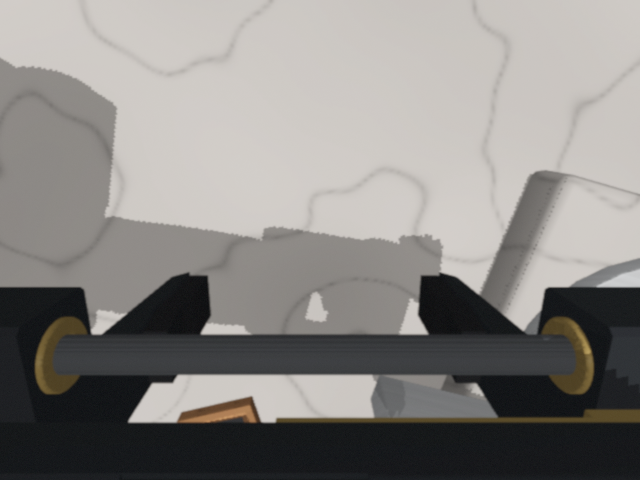

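```bash
cat > h.py <<'E'
from cell import *
import cv2,numpy as np
np.set_printoptions(precision=4,suppress=True)
def ray(cal,u,v,T=None):
    T=cal["world_from_camera"] if T is None else T
    d=np.array([(u-cal["cx"])/cal["fx"],-(v-cal["cy"])/cal["fy"],-1.])
    return T[:3,3],T[:3,:3]@d
def pt(cal,u,v,z,T=None):
    o,d=ray(cal,u,v,T); return o+d*(z-o[2])/d[2]
def proj(cal,p,T=None):
    T=cal["world_from_camera"] if T is None else T
    c=T[:3,:3].T@(np.asarray(p)-T[:3,3]); return np.array([cal["cx"]+cal["fx"]*c[0]/-c[2],cal["cy"]-cal["fy"]*c[1]/-c[2]])
def crop(im,x0,y0,w,h,f,fn):
    c=cv2.resize(im[y0:y0+h,x0:x0+w],None,fx=f,fy=f,interpolation=cv2.INTER_CUBIC)
    cv2.imwrite(fn,c)
E
python3 - <<'E'
from h import *
t=cv2.imread("pics/top0.png")
a=[cv2.resize(t[y:y+90,x:x+90],(390,390),interpolation=cv2.INTER_CUBIC) for x,y in [(130,250),(218,165)]]
cv2.imwrite("pics/z1.png",np.hstack(a))
a=[cv2.resize(t[y:y+90,x:x+90],(390,390),interpolation=cv2.INTER_CUBIC) for x,y in [(425,250),(265,250)]]
cv2.imwrite("pics/z2.png",np.hstack(a))
E
```

```text
(no output)
```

View pics/z1.png

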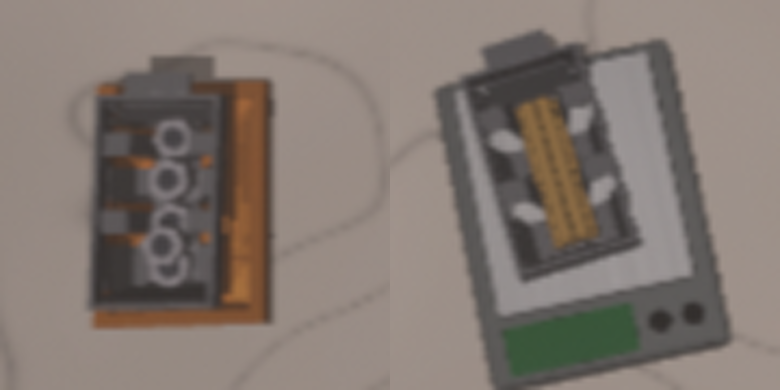

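View pics/z2.png

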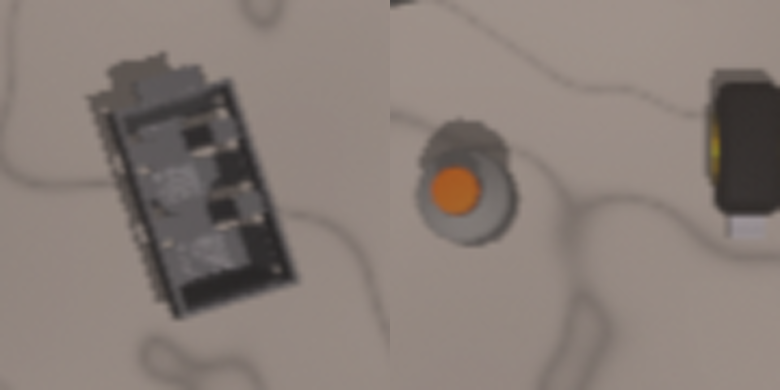

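```bash
cat >> h.py <<'E'
def fitrect(P,L,W):
    # P ordered: far-left, far-right, near-right, near-left; x toward far
    P=np.asarray(P)[:,:2]; M=np.array([[L,W],[L,-W],[-L,-W],[-L,W]])/2
    c=P.mean(0); H=M.T@(P-c); a=np.arctan2(H[0,1]-H[1,0],H[0,0]+H[1,1])
    R=np.array([[np.cos(a),-np.sin(a)],[np.sin(a),np.cos(a)]])
    e=P-c-M@R.T
    d=[np.linalg.norm(P[i]-P[(i+1)%4])*1000 for i in range(4)]
    return c,np.degrees(a),np.abs(e).max()*1000,np.round(d,1)
E
python3 - <<'E'
from h import *
c=calibration("top");k=390/90
def R(name,pts,x0,y0,z,L,W):
    print(name,fitrect([pt(c,x0+(u+.5)/k-.5,y0+(v+.5)/k-.5,z) for u,v in pts],L,W))
R("nut",[(97,97),(220,97),(215,305),(92,305)],130,250,.053,.11,.064)
R("tray",[(97,83),(270,80),(270,322),(93,325)],130,250,.016,.128,.090)
R("dowel",[(75,82),(195,45),(250,242),(135,280)],218,165,.077,.11,.064)
R("scale",[(47,90),(275,40),(340,342),(107,387)],218,165,.02,.17,.13)
R("plate",[(64,95),(250,55),(300,275),(110,318)],218,165,.032,.126,.106)
R("empty",[(107,112),(230,82),(298,280),(180,318)],425,250,.045,.11,.064)
R("mat",[(334,180),(393,178),(397,236),(339,238)],0,0,.004,.14,.14) if 0 else None
print([pt(c,u,v,.004) for u,v in [(334,180),(393,178),(397,237),(339,239)]])
for n,u,v,z in [("cap",455-390,190,.13),("bot",470-390,205,.09),("tape",745-390,145,.052)]:
    print(n,pt(c,265+u/k,250+v/k,z))
E
```

```text
nut (array([0.4031, 0.3404]), np.float64(0.5621571887473444), np.float64(2.4458484005753096), array([ 63.5, 106. ,  62.7, 106. ]))
tray (array([0.404 , 0.3373]), np.float64(1.3445227107456093), np.float64(1.7655590198339886), array([ 92.2, 127.2,  92.9, 127.2]))
dowel (array([0.6097, 0.141 ]), np.float64(16.93841364332374), np.float64(1.831813309203914), array([ 64.8, 108. ,  61.7, 109. ]))
scale (array([0.5939, 0.1326]), np.float64(12.007981577630789), np.float64(2.843399885334788), array([126.4, 169.7, 126.1, 166.1]))
plate (array([0.6069, 0.1374]), np.float64(12.583049430903376), np.float64(2.0293061355270146), array([102. , 123.2, 102.9, 124.1]))
empty (array([ 0.4023, -0.339 ]), np.float64(16.496640608008114), np.float64(2.555997689950726), array([ 65.8, 105.7,  63.8, 110.2]))
[array([ 0.6781, -0.0361,  0.004 ]), array([ 0.6822, -0.1764,  0.004 ]), array([ 0.5402, -0.1824,  0.004 ]), array([ 0.5361, -0.0467,  0.004 ])]
cap [0.4029 0.0803 0.13  ]
bot [0.3974 0.0761 0.09  ]
tape [ 0.429 -0.062  0.052]
```

Run:
```python
import cell,inspect
print([n for n in dir(cell) if not n.startswith('_')])
print(getattr(cell,'tip_extent',None))
```

```text
['IKError', 'calibration', 'capture', 'job_done', 'state', 'tip_extent']
0.008
```

>>> step_arm(series="0.14 -0.085 0.05 0 0 0.06;0.28 -0.17 0.11 0 0 0.119;0.42 -0.255 0.11 0 0 0.119;0.5 -0.3 0.11 0 0 0.119;0.54 -0.33 0.11 0 0 0.119;0.56 -0.34 0.11 0 0 0.119;0.56 -0.34 0.11 0 0 0.119;0.56 -0.34 0.11 0 0 0.119;0.56 -0.34 0.11 0 0 0.119;0.56 -0.34 0.11 0 0 0.119", claw=0)

```text
t: 1.15
eef_pos: [0.3996, 0.3416, 0.3016]
tcp_rot: [-0.0, -0.009, 1.0, 0.0]
force: [0.1, -0.6, 0.1]
width: 1.001
```

```bash
cat >> h.py <<'E'
from scipy.spatial.transform import Rotation as Ro
def Twrist(s):
    q=s["tcp_rot"];T=np.eye(4);T[:3,:3]=Ro.from_quat([q[1],q[2],q[3],q[0]]).as_matrix();T[:3,3]=s["eef_pos"]
    return T@calibration("wrist")["T_tool_cam"]
def look(fn):
    s=state();im=capture("wrist")[:,:,::-1];cv2.imwrite(f"pics/{fn}.png",im);np.save(f"pics/{fn}.npy",Twrist(s));print(s["t"],s["eef_pos"],s["force"],s["width"])
E
python3 -c "
from h import *
look('w1')"
```

```text
1.15 [0.3996 0.3416 0.3016] [ 0.1241 -0.5545  0.1138] 1.0011363043909536
```

View pics/w1.png

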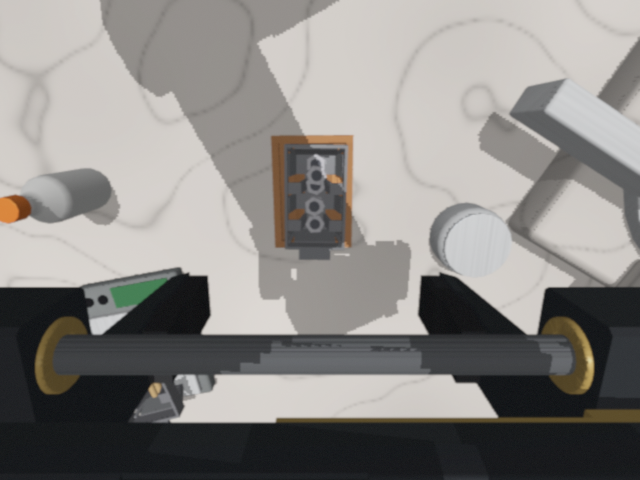

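```bash
python3 -c "
from h import *
im=cv2.imread('pics/w1.png');crop(im,255,125,120,145,4,'pics/w1z.png')"
```

```text
(no output)
```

View pics/w1z.png

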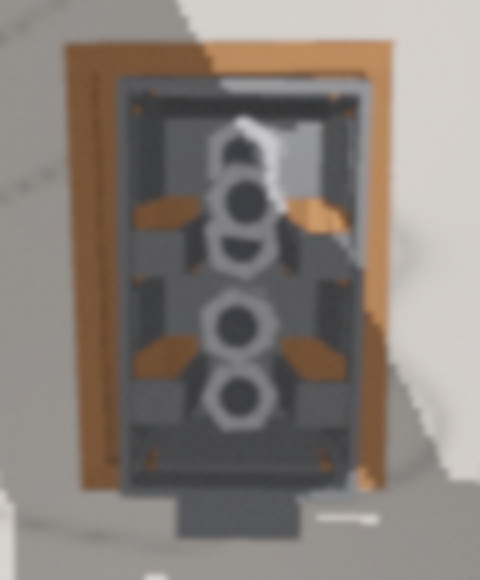

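```bash
cat >> h.py <<'E'
def W(name,fn,pts,x0,y0,k,z,L,Wd):
    c=calibration("wrist");T=np.load(f"pics/{fn}.npy")
    P=[pt(c,x0+(u+.5)/k-.5,y0+(v+.5)/k-.5,z,T) for u,v in pts]
    print(name,fitrect(P,L,Wd))
E
python3 -c "
from h import *
W('nut','w1',[(360,493),(120,493),(118,80),(372,80)],255,125,4,.053,.11,.064)
W('tray','w1',[(384,488),(82,490),(66,43),(392,42)],255,125,4,.016,.128,.09)
"
```

```text
nut (array([0.3998, 0.343 ]), np.float64(0.5992651977070163), np.float64(1.1464091431289958), array([ 64.5, 108.2,  63.5, 108.2]))
tray (array([0.4007, 0.3399]), np.float64(1.4642959151112023), np.float64(0.6464113170971744), array([ 88.9, 127.5,  88.8, 127.1]))
```

>>> step_arm(series="0.08 -0.08 0 0 0 0.06;0.17 -0.16 0 0 0 0.12;0.25 -0.24 0 0 0 0.133;0.34 -0.33 0 0 0 0.133;0.39 -0.37 0 0 0 0.133;0.41 -0.39 0 0 0 0.133;0.42 -0.4 0 0 0 0.133;0.42 -0.4 0 0 0 0.133;0.42 -0.4 0 0 0 0.133")

```text
t: 2.1
eef_pos: [0.6096, 0.1426, 0.302]
tcp_rot: [0.0, -0.148, 0.989, 0.0]
force: [-0.1, -0.1, 0.3]
width: 0.999
```

```bash
python3 -c "
from h import *
look('w2')
im=cv2.imread('pics/w2.png');crop(im,230,110,180,190,3,'pics/w2z.png')"
```

```text
2.1 [0.6096 0.1426 0.302 ] [-0.1138 -0.0861  0.3489] 0.9986120974093953
```

View pics/w2z.png

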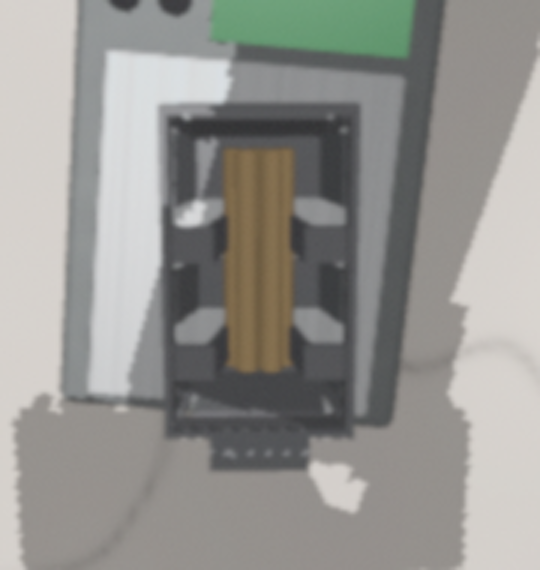

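```bash
python3 -c "
from h import *
W('dowel','w2',[(352,437),(167,437),(160,104),(359,104)],230,110,3,.077,.11,.064)
W('plate','w2',[(365,415),(87,393),(105,52),(404,74)],230,110,3,.032,.126,.106)
c=calibration('wrist');T=np.load('pics/w2.npy')
for z in (.0,.027,.02): print([pt(c,230+u/3,110+v/3,z,T) for u,v in [(390,425),(63,398)]])
"
```

```text
dowel (array([0.609, 0.145]), np.float64(17.138486474635066), np.float64(0.7907675607664761), array([ 62.6, 109.9,  62.3, 109.9]))
plate (array([0.6061, 0.137 ]), np.float64(12.367740793027318), np.float64(1.2016676205861276), array([105.3, 124.1, 104.5, 125.4]))
[array([0.6659, 0.2194, 0.    ]), array([0.694 , 0.0886, 0.    ])]
[array([0.6585, 0.2135, 0.027 ]), array([0.6848, 0.0907, 0.027 ])]
[array([0.6604, 0.215 , 0.02  ]), array([0.6872, 0.0901, 0.02  ])]
```

>>> step_arm(series="-0.001 0.005 -0.08 0 0 0;-0.001 0.005 -0.16 0 0 0;-0.001 0.005 -0.24 0 0 0;-0.001 0.005 -0.31 0 0 0;-0.001 0.005 -0.36 0 0 0;-0.001 0.005 -0.36 0 0 0;-0.001 0.005 -0.36 0 0 0;-0.001 0.005 -0.36 0 0 0")

```text
t: 2.95
eef_pos: [0.6107, 0.144, 0.124]
tcp_rot: [0.002, -0.148, 0.989, -0.0]
force: [-0.2, -0.7, 0.7]
width: 1.002
```

```bash
python3 -c "
from h import *
look('w3');print(state()['eef_pos'])"
```

```text
2.95 [0.6107 0.144  0.124 ] [-0.1873 -0.7395  0.6787] 1.0015345992467761
[0.6107 0.1439 0.1238]
```

View pics/w3.png

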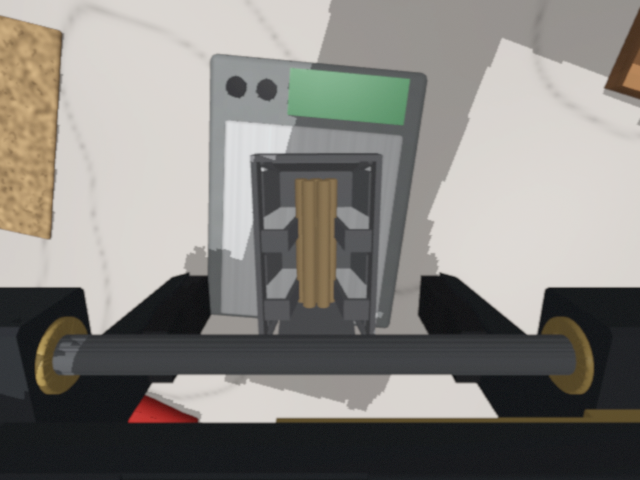

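>>> step_arm(series="-0.002 0.002 -0.04 0 0 0;-0.002 0.002 -0.08 0 0 0;-0.002 0.002 -0.11 0 0 0;-0.002 0.002 -0.132 0 0 0;-0.002 0.002 -0.132 0 0 0;-0.002 0.002 -0.132 0 0 0;-0.002 0.002 -0.132 0 0 0")

```text
t: 3.7
eef_pos: [0.6096, 0.1445, 0.0567]
tcp_rot: [0.001, -0.147, 0.989, -0.0]
force: [0.5, 0.4, 0.6]
width: 0.999
```

>>> step_arm(series="0 0 0 0 0 0;0 0 0 0 0 0;0 0 0 0 0 0;0 0 0 0 0 0;0 0 0 0 0 0;0 0 0 0 0 0;0 0 0 0 0 0;0 0 0 0 0 0;0 0 0 0 0 0;0 0 0 0 0 0", claw=1)

```text
t: 4.7
eef_pos: [0.6092, 0.1445, 0.0559]
tcp_rot: [0.0, -0.147, 0.989, -0.0]
force: [-0.6, -1.0, 4.2]
width: 0.72
```

>>> step_arm(series="0 0 0.03 0 0 0;0 0 0.08 0 0 0;0 0 0.14 0 0 0;0 -0.03 0.16 0 0 0;0 -0.08 0.16 0 0 0;0 -0.14 0.16 0 0 0;0 -0.2 0.16 0 0 0;0 -0.26 0.16 0 0 0;0 -0.32 0.16 0 0 0;0 -0.38 0.16 0 0 0;0 -0.44 0.16 0 0 0;0 -0.48 0.16 0 0 0")

```text
t: 5.9
eef_pos: [0.6083, -0.0984, 0.1351]
tcp_rot: [-0.001, -0.147, 0.989, 0.0]
force: [-0.5, 1.0, -2.1]
width: 0.723
```

>>> step_arm(series="0 -0.02 0 0 0 0;0 -0.029 -0.04 0 0 0;0 -0.029 -0.09 0 0 0;0 -0.029 -0.13 0 0 0;0 -0.029 -0.16 0 0 0;0 -0.029 -0.18 0 0 0;0 -0.029 -0.195 0 0 0;0 -0.029 -0.204 0 0 0;0 -0.029 -0.208 0 0 0;0 -0.029 -0.208 0 0 0;0 -0.029 -0.208 0 0 0")

```text
t: 7.0
eef_pos: [0.6094, -0.1101, 0.0322]
tcp_rot: [0.0, -0.147, 0.989, -0.0]
force: [0.5, -0.0, -2.0]
width: 0.719
```

>>> step_arm(series="0 0 -0.004 0 0 0;0 0 -0.008 0 0 0;0 0 -0.008 0 0 0;0 0 -0.008 0 0 0")

```text
t: 7.4
eef_pos: [0.6093, -0.1101, 0.0279]
tcp_rot: [0.0, -0.147, 0.989, -0.0]
force: [0.3, -0.4, 1.3]
width: 0.723
```

>>> step_arm(series="0 0 0 0 0 0;0 0 0 0 0 0;0 0 0 0 0 0;0 0 0 0 0 0;0 0 0 0 0 0;0 0 0 0 0 0;0 0 0.03 0 0 0;0 0 0.1 0 0 0;0 0 0.19 0 0 0;0 0 0.28 0 0 0;0 0 0.35 0 0 0;0 0 0.35 0 0 0", claw=0)

```text
t: 8.6
eef_pos: [0.6107, -0.1105, 0.2094]
tcp_rot: [0.005, -0.148, 0.989, -0.003]
force: [-0.1, -0.6, -1.0]
width: 1.001
```

>>> step_arm(series="0 0.05 0.05 0 0 -0.04;0 0.12 0.12 0 0 -0.04;0 0.2 0.19 0 0 -0.04;-0.006 0.29 0.19 0 0 -0.04;-0.006 0.38 0.19 0 0 -0.04;-0.006 0.45 0.19 0 0 -0.04;-0.006 0.49 0.19 0 0 -0.04;-0.006 0.494 0.19 0 0 -0.04;-0.006 0.494 0.19 0 0 -0.04;-0.006 0.494 0.19 0 0 -0.04;-0.006 0.494 0.19 0 0 -0.04")

```text
t: 9.7
eef_pos: [0.6062, 0.1358, 0.2977]
tcp_rot: [-0.0, -0.105, 0.994, -0.0]
force: [-0.2, -1.0, -0.1]
width: 1.001
```

```bash
python3 -c "
from h import *
look('w4')
im=cv2.imread('pics/w4.png');crop(im,220,110,190,190,3,'pics/w4z.png')
cv2.imwrite('pics/top4.png',capture('top')[:,:,::-1])"
```

```text
9.7 [0.6062 0.1358 0.2977] [-0.2152 -1.0253 -0.1163] 1.0013983371869781
```

View pics/w4z.png

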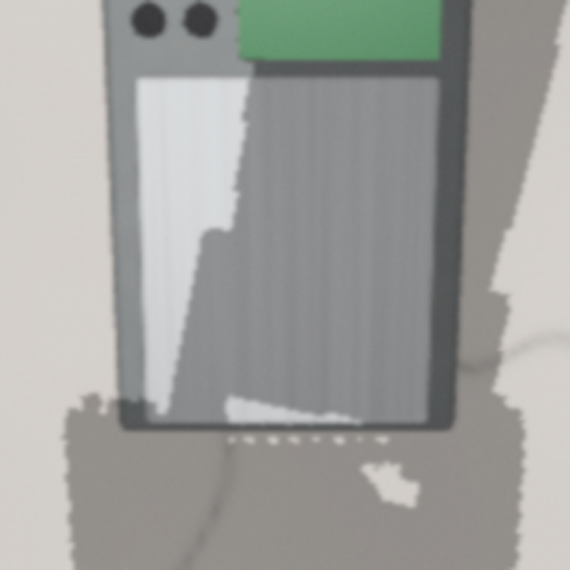

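View pics/top4.png

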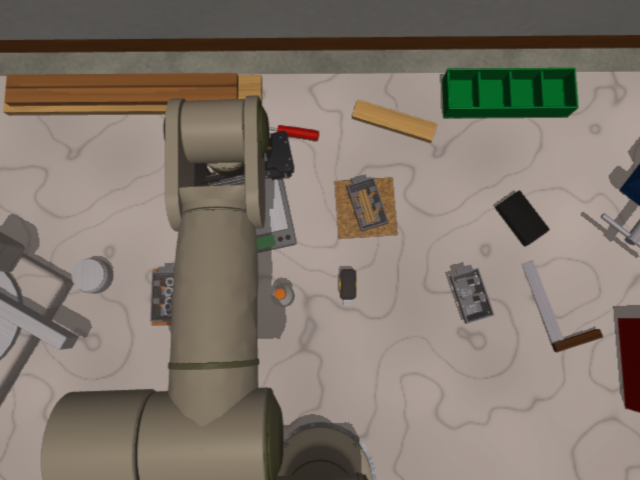

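Plate corners in the zoom: (135,78), (440,78), (428,423), (147,422); the dowel tote stands on the mat at about (368,206) in the top view.

```bash
python3 -c "
from h import *
W('plate','w4',[(428,423),(147,422),(135,78),(440,78)],220,110,3,.032,.126,.106)
"
```

```text
plate (array([0.6062, 0.1376]), np.float64(12.072096053691405), np.float64(0.6594478180568242), array([105.4, 125. , 105.6, 125.4]))
```

>>> step_arm(series="-0.06 0.06 0 0 0 -0.05;-0.14 0.14 -0.02 0 0 -0.096;-0.22 0.22 -0.08 0 0 -0.096;-0.3 0.3 -0.16 0 0 -0.096;-0.37 0.37 -0.24 0 0 -0.096;-0.41 0.41 -0.32 0 0 -0.096;-0.413 0.413 -0.36 0 0 -0.096;-0.413 0.413 -0.36 0 0 -0.096;-0.413 0.413 -0.36 0 0 -0.096;-0.413 0.413 -0.36 0 0 -0.096")

```text
t: 10.8
eef_pos: [0.4005, 0.3433, 0.1186]
tcp_rot: [0.001, -0.005, 1.0, 0.0]
force: [-1.0, 0.6, -0.5]
width: 1.004
```

```bash
python3 -c "
from h import *
look('w5')"
```

```text
10.8 [0.4005 0.3433 0.1186] [-0.9834  0.5958 -0.5431] 1.0035816248469813
```

View pics/w5.png

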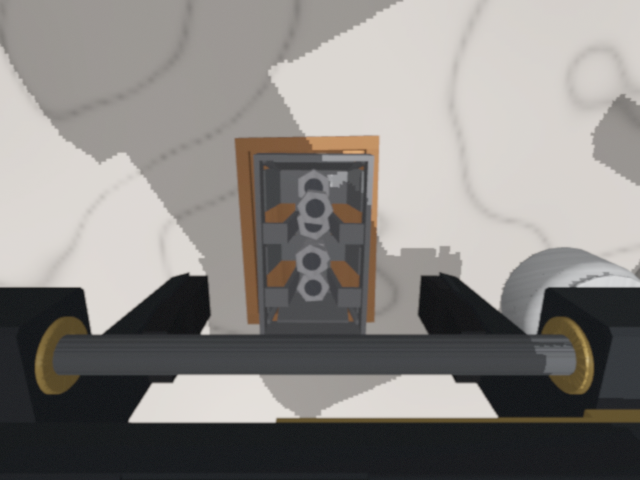

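>>> step_arm(series="0 0 -0.05 0 0 0;0 0 -0.1 0 0 0;0 0 -0.14 0 0 0;0 0 -0.165 0 0 0;0 0 -0.172 0 0 0;0 0 -0.172 0 0 0;0 0 -0.172 0 0 0")

```text
t: 11.55
eef_pos: [0.4003, 0.3437, 0.0328]
tcp_rot: [0.001, -0.005, 1.0, 0.0]
force: [-0.3, 0.6, 0.2]
width: 1.003
```

>>> step_arm(series="0 0 0 0 0 0;0 0 0 0 0 0;0 0 0 0 0 0;0 0 0 0 0 0;0 0 0 0 0 0;0 0 0 0 0 0;0 0 0 0 0 0;0 0 0 0 0 0;0 0 0 0 0 0", claw=1)

```text
t: 12.45
eef_pos: [0.3997, 0.3435, 0.0319]
tcp_rot: [0.0, -0.006, 1.0, 0.0]
force: [-1.3, -1.0, 5.7]
width: 0.716
```

>>> step_arm(series="0 0 0.03 0 0 0;0 0 0.08 0 0 0;0 0 0.14 0 0 0.02;0.03 -0.03 0.16 0 0 0.04;0.08 -0.08 0.16 0 0 0.06;0.13 -0.13 0.16 0 0 0.08;0.19 -0.19 0.16 0 0 0.096;0.25 -0.25 0.16 0 0 0.096;0.31 -0.31 0.16 0 0 0.096;0.36 -0.36 0.16 0 0 0.096;0.4 -0.4 0.16 0 0 0.096;0.413 -0.413 0.16 0 0 0.096")

```text
t: 13.65
eef_pos: [0.6072, 0.1347, 0.1106]
tcp_rot: [-0.001, -0.105, 0.995, -0.0]
force: [0.1, 0.7, -1.9]
width: 0.719
```

>>> step_arm(series="0 0 0 0 0 0;0 0 0 0 0 0;0 0 0 0 0 0")

```text
t: 13.95
eef_pos: [0.6053, 0.1381, 0.1116]
tcp_rot: [-0.0, -0.107, 0.994, 0.0]
force: [-0.6, -0.3, -2.8]
width: 0.719
```

```bash
python3 -c "
from h import *
look('w6')"
```

```text
13.95 [0.6053 0.1381 0.1116] [-0.6177 -0.347  -2.8178] 0.7191307503691159
```

View pics/w6.png

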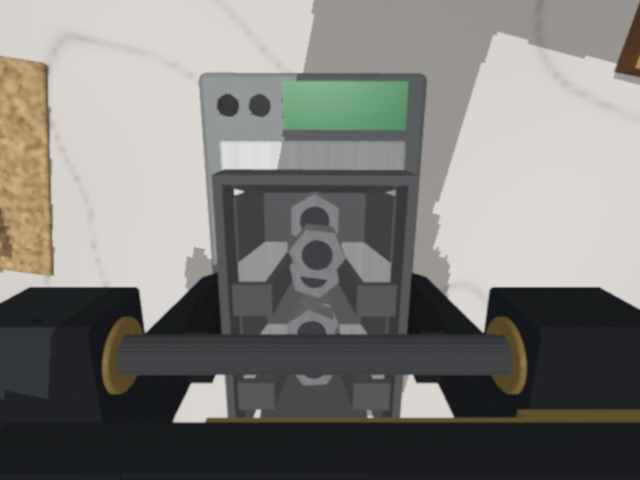

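```bash
python3 -c "
from h import *
c=calibration('wrist');T=np.load('pics/w6.npy');p=np.array([.6053,.1381])
a=np.radians(12.3);u=np.array([np.cos(a),np.sin(a)]);n=np.array([-u[1],u[0]])
for x in (213,414):
  d=pt(c,x,171.5,.1116+.0205,T)[:2]-p; print(d@u,d@n)
"
```

```text
-0.055280173865882465 -0.031102515866431892
-0.05521184087131218 0.03126749872067507
```

>>> step_arm(series="0.002 -0.001 -0.03 0 0 0;0.002 -0.001 -0.06 0 0 0;0.002 -0.001 -0.085 0 0 0;0.002 -0.001 -0.1 0 0 0;0.002 -0.001 -0.106 0 0 0;0.002 -0.001 -0.11 0 0 0;0.002 -0.001 -0.112 0 0 0;0.002 -0.001 -0.112 0 0 0;0.002 -0.001 -0.112 0 0 0")

```text
t: 14.9
eef_pos: [0.6073, 0.1365, 0.0561]
tcp_rot: [0.0, -0.106, 0.994, -0.0]
force: [0.9, -0.2, -1.9]
width: 0.717
```

>>> step_arm(series="0 0 0 0 0 0;0 0 0 0 0 0;0 0 0 0 0 0;0 0 0 0 0 0;0 0 0 0 0 0;0 0 0 0 0 0;0 0 0.03 0 0 0;0 0 0.1 0 0 0;0 0 0.19 0 0 0;0 0 0.28 0 0 0;0 0 0.37 0 0 0;0 0 0.45 0 0 0", claw=0)

```text
t: 16.1
eef_pos: [0.6068, 0.1365, 0.2847]
tcp_rot: [0.001, -0.106, 0.994, -0.0]
force: [0.0, 0.6, -0.4]
width: 1.001
```

>>> step_arm(series="0 0 0.03 0 0 0;0 0 0.03 0 0 0;0 0 0.03 0 0 0")

```text
t: 16.4
eef_pos: [0.6068, 0.1364, 0.2953]
tcp_rot: [-0.0, -0.106, 0.994, 0.0]
force: [0.1, -0.5, -0.8]
width: 0.999
```

```bash
python3 -c "
from h import *
look('w7')
im=cv2.imread('pics/w7.png');crop(im,220,110,190,190,3,'pics/w7z.png')"
```

```text
16.4 [0.6068 0.1364 0.2953] [ 0.1175 -0.5048 -0.8412] 0.9986448362165824
```

View pics/w7z.png

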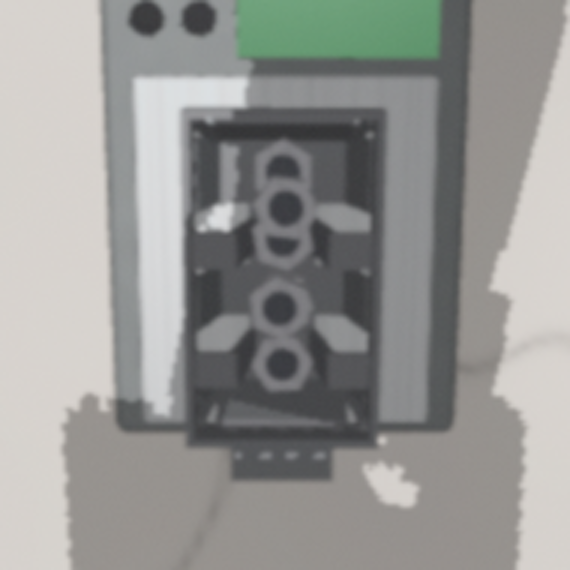

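```bash
python3 -c "
from h import *
W('nut','w7',[(377,444),(188,444),(183,109),(386,109)],220,110,3,.077,.11,.064)
W('plate','w7',[(428,421),(145,421),(133,77),(439,77)],220,110,3,.032,.126,.106)
"
```

```text
nut (array([0.6073, 0.137 ]), np.float64(11.915165051893439), np.float64(0.9748160667923458), array([ 62.9, 108.8,  62.5, 108.8]))
plate (array([0.6059, 0.1377]), np.float64(12.235545934317921), np.float64(1.0363106814052503), array([105.5, 124.2, 105.3, 124.2]))
```

>>> step_arm(series="0 -0.06 0 0 0 0.04;0 -0.15 0 0 0 0.04;0 -0.24 0 0 0 0.04;0.005 -0.33 -0.05 0 0 0.04;0.005 -0.42 -0.1 0 0 0.04;0.005 -0.48 -0.15 0 0 0.04;0.005 -0.493 -0.19 0 0 0.04;0.005 -0.493 -0.19 0 0 0.04;0.005 -0.493 -0.19 0 0 0.04;0.005 -0.493 -0.19 0 0 0.04;0.005 -0.493 -0.19 0 0 0.04")

```text
t: 17.55
eef_pos: [0.61, -0.1093, 0.2018]
tcp_rot: [0.001, -0.148, 0.989, -0.0]
force: [0.1, -0.4, 0.1]
width: 1.0
```

```bash
python3 -c "
from h import *
look('w8')"
```

```text
17.55 [ 0.61   -0.1093  0.2018] [ 0.0772 -0.4431  0.1493] 1.0003519748852723
```

View pics/w8.png

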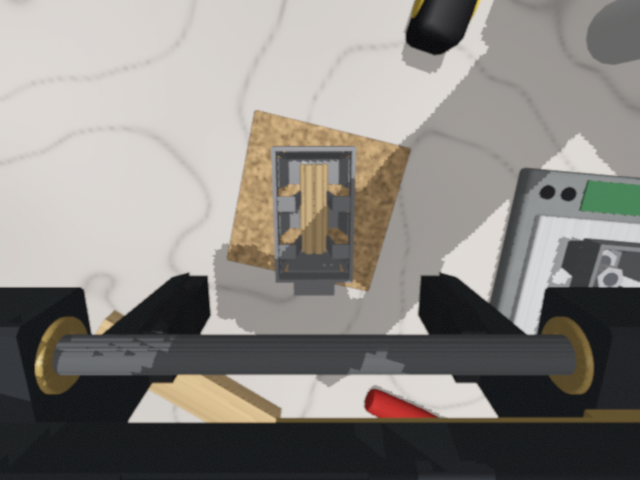

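```bash
python3 -c "
from h import *
W('dowel','w8',[(352.5,282),(276,282),(272,147),(355.5,147)],0,0,1,.049,.11,.064)
"
```

```text
dowel (array([ 0.6095, -0.1093]), np.float64(17.194489708319228), np.float64(0.5271270907538095), array([ 63.5, 109.4,  63. , 109.4]))
```

>>> step_arm(series="0 -0.001 -0.08 0 0 0;0 -0.001 -0.17 0 0 0;0 -0.001 -0.24 0 0 0;0 -0.001 -0.29 0 0 0;0 -0.001 -0.32 0 0 0;0 -0.001 -0.336 0 0 0;0 -0.001 -0.344 0 0 0;0 -0.001 -0.346 0 0 0;0 -0.001 -0.346 0 0 0;0 -0.001 -0.346 0 0 0")

```text
t: 18.6
eef_pos: [0.61, -0.1107, 0.0286]
tcp_rot: [0.001, -0.147, 0.989, -0.0]
force: [-0.4, 0.1, -0.2]
width: 0.997
```

>>> step_arm(series="0 0 0 0 0 0;0 0 0 0 0 0;0 0 0 0 0 0;0 0 0 0 0 0;0 0 0 0 0 0;0 0 0 0 0 0;0 0 0 0 0 0;0 0 0 0 0 0;0 0 0 0 0 0", claw=1)

```text
t: 19.5
eef_pos: [0.6097, -0.1105, 0.0278]
tcp_rot: [0.0, -0.147, 0.989, -0.0]
force: [0.5, -0.1, 2.1]
width: 0.719
```

>>> step_arm(series="0 0 0.04 0 0 0;0 0 0.1 0 0 0;0 0 0.18 0 0 -0.02;0 0.03 0.25 0 0 -0.04;0 0.08 0.29 0 0 -0.06;0 0.14 0.3 0 0 -0.08;0 0.2 0.3 0 0 -0.1;0 0.26 0.3 0 0 -0.12;0 0.32 0.3 0 0 -0.132;0 0.38 0.3 0 0 -0.132;-0.02 0.44 0.3 0 0 -0.132;-0.05 0.5 0.3 0 0 -0.132")

```text
t: 20.7
eef_pos: [0.5842, 0.1406, 0.1769]
tcp_rot: [-0.001, -0.01, 1.0, 0.0]
force: [0.1, -0.1, -2.3]
width: 0.722
```

>>> step_arm(series="-0.05 0.06 0 0 0 0;-0.1 0.12 0 0 0 0;-0.15 0.18 0 0 0 0;-0.2 0.24 0 0 0 0;-0.26 0.3 -0.04 0 0 0;-0.31 0.35 -0.08 0 0 0;-0.35 0.385 -0.12 0 0 0;-0.368 0.4 -0.14 0 0 0;-0.368 0.401 -0.15 0 0 0;-0.368 0.401 -0.15 0 0 0;-0.368 0.401 -0.15 0 0 0;-0.368 0.401 -0.15 0 0 0")

```text
t: 21.9
eef_pos: [0.4018, 0.3395, 0.1034]
tcp_rot: [0.001, -0.009, 1.0, 0.0]
force: [-0.2, 0.3, -2.6]
width: 0.721
```

```bash
python3 -c "
from h import *
look('w9')"
```

```text
21.9 [0.4018 0.3395 0.1034] [-0.225   0.337  -2.6465] 0.7205441236349883
```

View pics/w9.png

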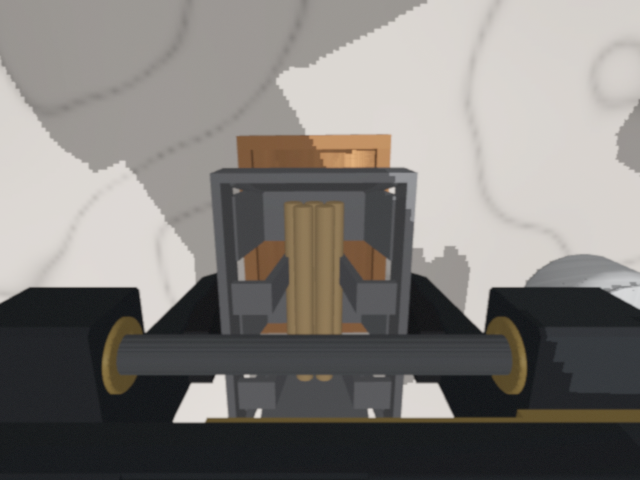

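```bash
python3 -c "
from h import *
c=calibration('wrist');T=np.load('pics/w9.npy')
print(pt(c,314,135,.016,T), pt(c,314,170.5,.1034+.0205,T), pt(c,237,135,.016,T)[:2], pt(c,391,135,.016,T)[:2])
"
```

```text
[0.3369 0.3384 0.016 ] [0.3462 0.3385 0.1239] [0.3377 0.2938] [0.3361 0.3831]
```

>>> step_arm(series="-0.001 0 -0.03 0 0 0;-0.001 0 -0.06 0 0 0;-0.001 0 -0.09 0 0 0;-0.001 0 -0.115 0 0 0;-0.001 0 -0.13 0 0 0;-0.001 0 -0.138 0 0 0;-0.001 0 -0.142 0 0 0;-0.001 0 -0.143 0 0 0;-0.001 0 -0.143 0 0 0;-0.001 0 -0.143 0 0 0")

```text
t: 22.95
eef_pos: [0.4003, 0.34, 0.0317]
tcp_rot: [0.0, -0.01, 1.0, 0.0]
force: [-1.5, -1.6, 4.2]
width: 0.721
```

>>> step_arm(series="0 0 0 0 0 0;0 0 0 0 0 0;0 0 0 0 0 0;0 0 0 0 0 0;0 0 0 0 0 0;0 0 0 0 0 0;0 0 0.03 0 0 0;0 0 0.1 0 0 0;0 0 0.19 0 0 0;0 0 0.28 0 0 0;0 0 0.37 0 0 0;0 0 0.45 0 0 0", claw=0)

```text
t: 24.15
eef_pos: [0.4, 0.3399, 0.2587]
tcp_rot: [0.001, -0.01, 1.0, 0.0]
force: [1.0, 0.8, -0.5]
width: 1.0
```

>>> step_arm(series="0 0 0.09 0 0 0;0 0 0.09 0 0 0;0 0 0.09 0 0 0;0 0 0.09 0 0 0")

```text
t: 24.55
eef_pos: [0.3997, 0.3397, 0.2997]
tcp_rot: [-0.001, -0.01, 1.0, -0.001]
force: [-0.0, -0.6, -0.2]
width: 0.997
```

```bash
python3 -c "
from h import *
look('w10')
im=cv2.imread('pics/w10.png');crop(im,255,125,120,145,4,'pics/w10z.png')"
```

```text
24.55 [0.3997 0.3397 0.2997] [-0.0149 -0.6037 -0.1621] 0.9969035460013155
```

View pics/w10z.png

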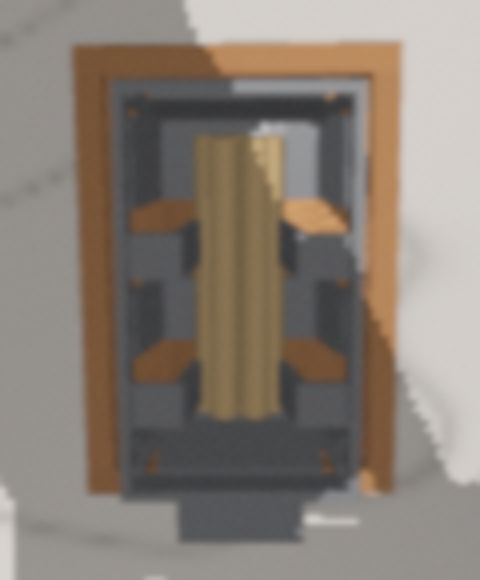

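```bash
python3 -c "
from h import *
W('dowel','w10',[(359,498),(121,498),(113,80),(369,80)],255,125,4,.053,.11,.064)
W('tray','w10',[(393,492),(88,493),(73,45),(401,43)],255,125,4,.016,.128,.09)
"
```

```text
dowel (array([0.3998, 0.3403]), np.float64(1.046016748365837), np.float64(0.5212062399897675), array([ 63.7, 109.1,  63.7, 109. ]))
tray (array([0.4006, 0.3399]), np.float64(1.520880330516725), np.float64(0.5637188464351489), array([ 89.4, 127.3,  89. , 127.5]))
```

>>> step_arm(series="0.06 -0.03 0 0 0 -0.06;0.13 -0.08 0 0 0 -0.12;0.2 -0.14 0 0 0 -0.18;0.25 -0.2 0 0 0 -0.24;0.28 -0.27 0 0 0 -0.3;0.3 -0.34 0 0 0 -0.36;0.3 -0.41 0 0 0 -0.42;0.3 -0.48 0 0 0 -0.48;0.3 -0.55 0 0 0 -0.54;0.3 -0.61 0 0 0 -0.6;0.3 -0.66 0 0 0 -0.66;0.3 -0.7 0 0 0 -0.685")

```text
t: 25.8
eef_pos: [0.5498, -0.0115, 0.2998]
tcp_rot: [-0.001, 0.652, 0.758, -0.001]
force: [-0.4, 0.1, 0.2]
width: 1.003
```

>>> step_arm(series="0 -0.06 0 0 0 -0.06;0 -0.12 0 0 0 -0.12;-0.03 -0.19 0 0 0 -0.18;-0.07 -0.26 0 0 0 -0.24;-0.11 -0.33 0 0 0 -0.3;-0.15 -0.4 0 0 0 -0.36;-0.2 -0.47 0 0 0 -0.42;-0.24 -0.54 0 0 0 -0.48;-0.27 -0.6 0 0 0 -0.54;-0.29 -0.64 0 0 0 -0.6;-0.3 -0.66 0 0 0 -0.66;-0.3 -0.66 0 0 0 -0.685")

```text
t: 27.0
eef_pos: [0.3991, -0.3412, 0.2996]
tcp_rot: [-0.001, 0.99, 0.142, -0.001]
force: [0.0, -0.3, -0.7]
width: 0.998
```

>>> step_arm(series="0 0 0 0 0 0;0 0 0 0 0 0;0 0 0 0 0 0")

```text
t: 27.3
eef_pos: [0.4002, -0.3397, 0.3009]
tcp_rot: [-0.0, 0.989, 0.146, -0.0]
force: [0.5, 0.7, -0.4]
width: 1.0
```

```bash
python3 -c "
from h import *
look('w11')
print(state()['q'],state()['tcp_rot'])"
```

```text
27.3 [ 0.4002 -0.3397  0.3009] [ 0.5109  0.7151 -0.3803] 0.9998958080937332
[-0.9272  0.2799  1.4006  0.      1.4616  0.3504] [-0.0002  0.9893  0.1461 -0.0001]
```

View pics/w11.png

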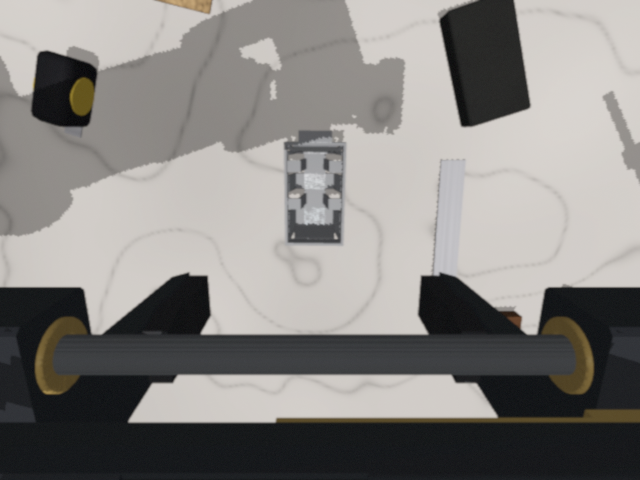

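```bash
python3 -c "
from h import *
im=cv2.imread('pics/w11.png');crop(im,265,120,100,135,4,'pics/w11z.png')"
```

```text
(no output)
```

View pics/w11z.png

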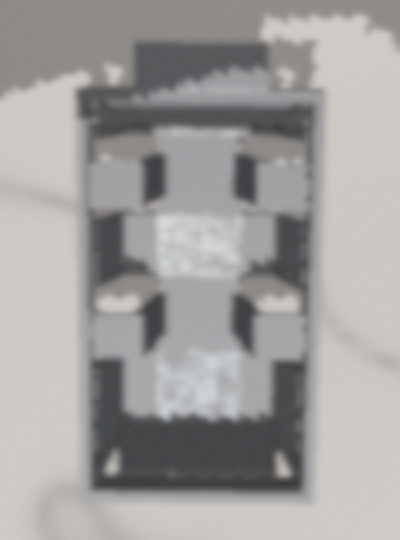

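```bash
python3 -c "
from h import *
W('empty','w11',[(77,89),(324,89),(312,498),(83,498)],265,120,4,.045,.11,.064)"
```

```text
empty (array([ 0.4008, -0.3397]), np.float64(16.52059312902581), np.float64(1.0023902035742327), array([ 62.8, 108.7,  62.6, 108.7]))
```

>>> step_arm(series="0.001 0 -0.08 0 0 0;0.001 0 -0.17 0 0 0;0.001 0 -0.26 0 0 0;0.001 0 -0.35 0 0 0;0.001 0 -0.43 0 0 0;0.001 0 -0.49 0 0 0;0.001 0 -0.53 0 0 0;0.001 0 -0.546 0 0 0;0.001 0 -0.552 0 0 0;0.001 0 -0.552 0 0 0;0.001 0 -0.552 0 0 0")

```text
t: 28.45
eef_pos: [0.401, -0.3405, 0.0262]
tcp_rot: [0.001, 0.989, 0.146, 0.0]
force: [-0.4, 0.4, -0.7]
width: 1.001
```

>>> step_arm(series="0 0 0 0 0 0;0 0 0 0 0 0;0 0 0 0 0 0;0 0 0 0 0 0;0 0 0 0 0 0;0 0 0 0 0 0;0 0 0 0 0 0;0 0 0 0 0 0;0 0 0 0 0 0", claw=1)

```text
t: 29.35
eef_pos: [0.4007, -0.3401, 0.0254]
tcp_rot: [0.0, 0.989, 0.145, 0.0]
force: [0.5, 0.1, 5.8]
width: 0.722
```

>>> step_arm(series="0 0 0.03 0 0 0;0 0 0.08 0 0 0;0 0 0.15 0 0 0;0 0 0.22 0 0 0.03;0.02 0 0.29 0 0 0.07;0.05 0 0.36 0 0 0.12;0.09 0.03 0.42 0 0 0.17;0.14 0.06 0.45 0 0 0.22;0.19 0.1 0.45 0 0 0.27;0.24 0.15 0.45 0 0 0.32;0.28 0.2 0.45 0 0 0.37;0.3 0.26 0.45 0 0 0.42")

```text
t: 30.55
eef_pos: [0.5515, -0.209, 0.249]
tcp_rot: [-0.001, 0.832, 0.555, -0.0]
force: [0.2, 0.0, -0.3]
width: 0.721
```

>>> step_arm(series="0 0.06 0 0 0 0.05;0 0.12 0 0 0 0.1;0 0.18 0 0 0 0.15;0 0.24 0 0 0 0.2;0 0.3 0 0 0 0.25;0 0.36 0 0 0 0.3;0 0.42 0 0 0 0.35;0 0.48 0 0 0 0.4;0 0.54 0 0 0 0.45;0 0.6 0 0 0 0.5;0 0.66 0 0 0 0.55;-0.03 0.72 0 0 0 0.6")

```text
t: 31.75
eef_pos: [0.5358, 0.1511, 0.2492]
tcp_rot: [-0.001, 0.347, 0.938, -0.0]
force: [-0.1, 0.2, -0.6]
width: 0.721
```

>>> step_arm(series="-0.05 0.05 0 0 0 0.05;-0.1 0.1 0 0 0 0.1;-0.15 0.16 0 0 0 0.15;-0.19 0.22 0 0 0 0.2;-0.22 0.28 0 0 0 0.25;-0.25 0.33 0 0 0 0.3;-0.267 0.36 0 0 0 0.34;-0.271 0.38 0 0 0 0.351;-0.271 0.38 0 0 0 0.351;-0.271 0.38 0 0 0 0.351;-0.271 0.38 0 0 0 0.351;-0.271 0.38 0 0 0 0.351")

```text
t: 32.95
eef_pos: [0.4005, 0.3394, 0.2502]
tcp_rot: [-0.0, -0.01, 1.0, -0.0]
force: [-0.0, 0.7, -1.5]
width: 0.718
```

```bash
python3 -c "
from h import *
look('w12');print(state()['tcp_rot'])"
```

```text
32.95 [0.4005 0.3394 0.2502] [-0.009   0.7201 -1.5261] 0.7184566244478432
[-0.     -0.0101  0.9999 -0.    ]
```

View pics/w12.png

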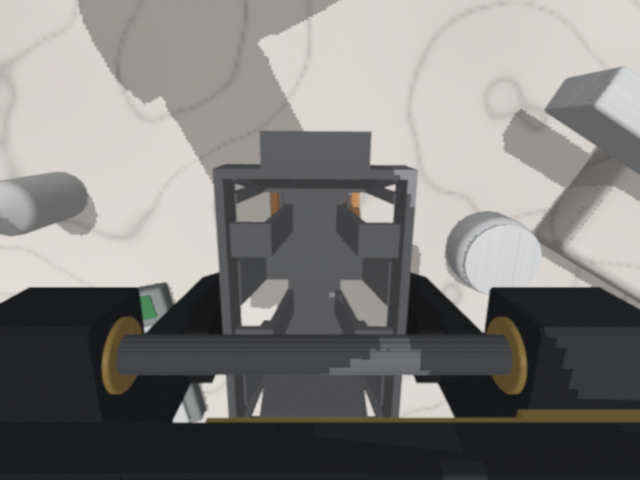

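```bash
python3 -c "
from h import *
im=cv2.imread('pics/w12.png');crop(im,200,120,230,130,3,'pics/w12z.png')
c=calibration('wrist');T=np.load('pics/w12.npy')
for r in (165,167,169): print(pt(c,314,r,.2502+.0196,T)[:2]-[.4005,.3394])
for r in (130,131,132): print('tab',pt(c,314,r,.2502+.0196,T)[:2]-[.4005,.3394])
"
```

```text
[-0.0571 -0.0011]
[-0.0565 -0.0011]
[-0.0559 -0.0011]
tab [-0.0676 -0.0013]
tab [-0.0673 -0.0013]
tab [-0.067  -0.0013]
```

View pics/w12z.png

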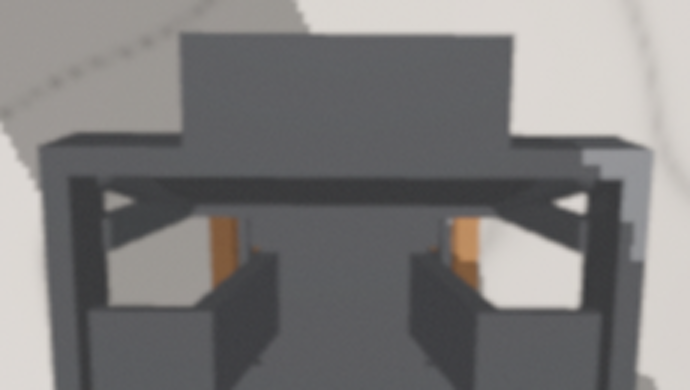

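>>> step_arm(series="0 0 -0.05 0 0 0;0 0 -0.11 0 0 0;0 0 -0.17 0 0 0;0 0 -0.23 0 0 0;0 0 -0.27 0 0 0;0 0 -0.3 0 0 0;0 0 -0.32 0 0 0;0 0 -0.33 0 0 0;0 0 -0.336 0 0 0;0 0 -0.34 0 0 0;0 0 -0.34 0 0 0;0 0 -0.34 0 0 0")

```text
t: 34.2
eef_pos: [0.4003, 0.3401, 0.0806]
tcp_rot: [0.0, -0.011, 1.0, 0.0]
force: [0.3, 0.7, -0.4]
width: 0.717
```

```bash
python3 -c "
from h import *
look('w13');s=capture('side')[:,:,::-1];crop(s,130,150,130,110,5,'pics/s13.png');t=capture('top')[:,:,::-1];cv2.imwrite('pics/t13.png',t)"
```

```text
34.2 [0.4003 0.3401 0.0806] [ 0.3246  0.7013 -0.4135] 0.7169940515476798
```

View pics/w13.png

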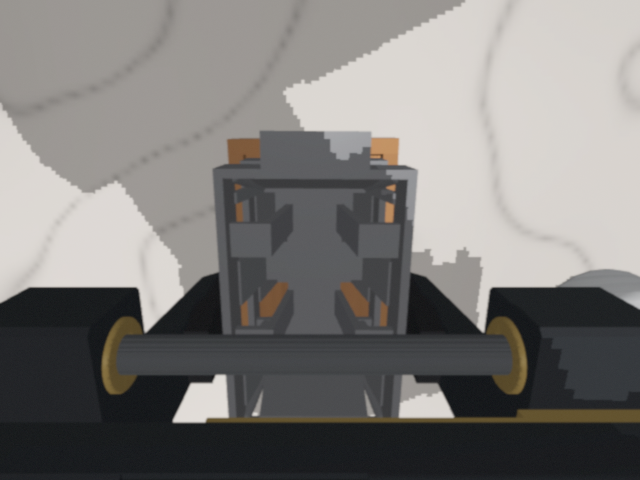

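View pics/s13.png

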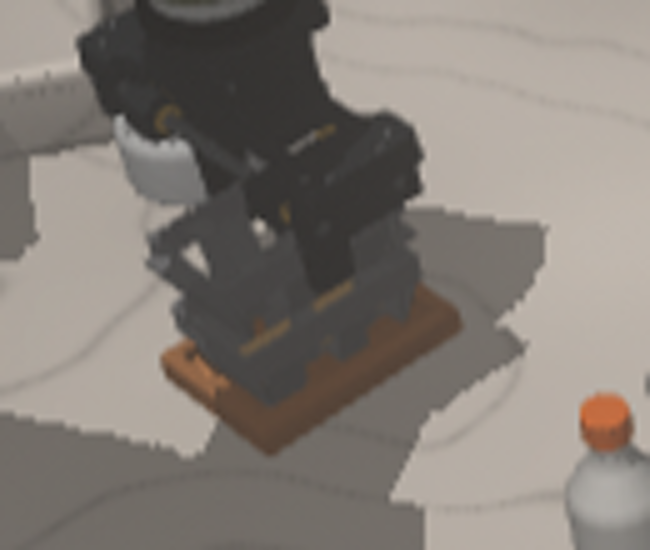

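>>> step_arm(series="0 0 -0.004 0 0 0;0 0 -0.008 0 0 0;0 0 -0.012 0 0 0;0 0 -0.014 0 0 0;0 0 -0.014 0 0 0;0 0 -0.014 0 0 0")

```text
t: 34.95
eef_pos: [0.4001, 0.34, 0.0732]
tcp_rot: [-0.0, -0.011, 1.0, -0.0]
force: [0.7, -0.1, -0.5]
width: 0.718
```

>>> step_arm(series="0 0 -0.002 0 0 0;0 0 -0.003 0 0 0;0 0 -0.003 0 0 0;0 0 -0.003 0 0 0")

```text
t: 35.35
eef_pos: [0.4003, 0.3401, 0.0725]
tcp_rot: [0.0, -0.011, 1.0, 0.0]
force: [-1.2, -1.8, 6.9]
width: 0.725
```

Contact at the expected height (0.0725, against 0.0724 predicted). Releasing.

>>> step_arm(series="0 0 0 0 0 0;0 0 0 0 0 0;0 0 0 0 0 0;0 0 0 0 0 0;0 0 0 0 0 0;0 0 0 0 0 0;0 0 0.03 0 0 0;0 0 0.1 0 0 0;0 0 0.19 0 0 0;0 0 0.28 0 0 0;0 0 0.37 0 0 0;0 0 0.45 0 0 0", claw=0)

```text
t: 36.55
eef_pos: [0.3999, 0.3399, 0.2992]
tcp_rot: [0.001, -0.011, 1.0, 0.0]
force: [1.0, 0.2, 0.5]
width: 0.999
```

>>> step_arm(series="0 0 0 0 0 0;0 0 0 0 0 0;0 0 0 0 0 0")

```text
t: 36.85
eef_pos: [0.3997, 0.3397, 0.2952]
tcp_rot: [-0.001, -0.011, 1.0, -0.001]
force: [0.7, -0.6, -0.4]
width: 1.0
```

```bash
python3 -c "
from h import *
look('w14');im=cv2.imread('pics/w14.png');crop(im,230,100,170,190,3,'pics/w14z.png')"
```

```text
36.85 [0.3997 0.3397 0.2952] [ 0.7024 -0.5543 -0.43  ] 0.9999502935434904
```

View pics/w14z.png

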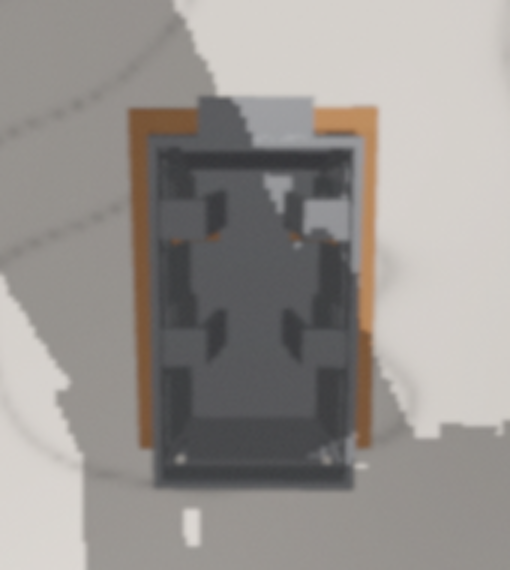

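>>> step_arm(series="0 -0.05 0 0 0 0;0.05 -0.12 0 0 0 0;0.1 -0.2 0 0 0 0;0.15 -0.3 0 0 0 0;0.2 -0.4 0 0 0 0;0.25 -0.5 0 0 0 0;0.3 -0.6 0 0 0 0;0.3 -0.7 0 0 0 0;0.3 -0.8 0 0 0 0;0.3 -0.86 0 0 0 0;0.3 -0.9 0 0 0 0;0.3 -0.9 0 0 0 0")

```text
t: 38.1
eef_pos: [0.5497, -0.1126, 0.2951]
tcp_rot: [-0.001, -0.009, 1.0, 0.0]
force: [0.8, 0.9, -0.3]
width: 0.998
```

```bash
python3 -c "
from h import *
s=capture('side')[:,:,::-1];crop(s,140,150,130,110,6,'pics/s15.png');cv2.imwrite('pics/s15f.png',s);t=capture('top')[:,:,::-1];cv2.imwrite('pics/t15.png',t)"
```

```text
(no output)
```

View pics/s15.png

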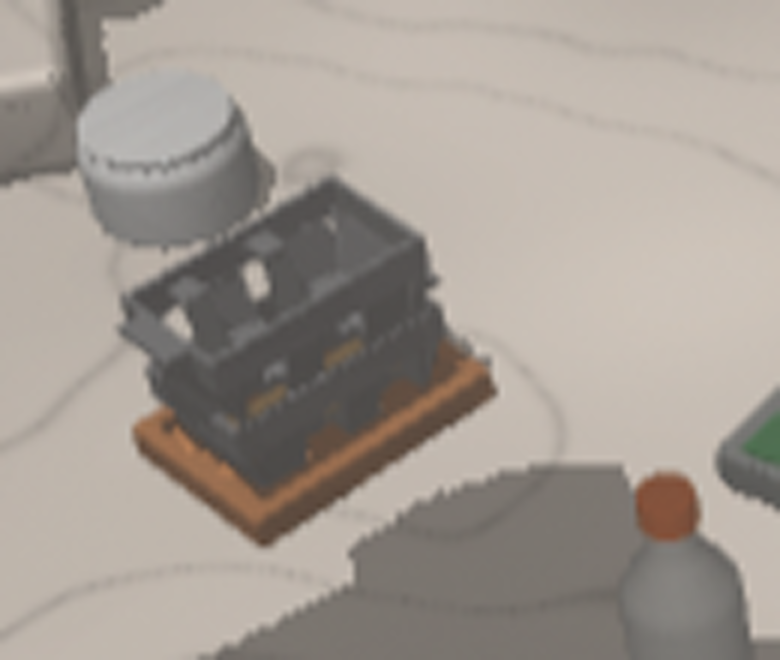

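View pics/t15.png

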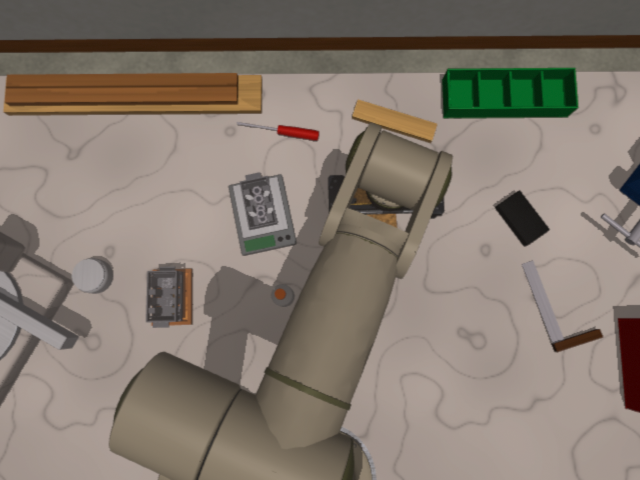

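```bash
python3 -c "
from h import *
for z in (.077,.092): W('emp z%.3f'%z,'w14',[(354,487),(155,487),(147,136),(362,136)],230,100,3,z,.11,.064)
c=calibration('side')
a=np.radians(1.2);R=np.array([[np.cos(a),-np.sin(a)],[np.sin(a),np.cos(a)]])
for z in (.077,.092):
  print(z,[np.round((proj(c,[*(np.array([.3998,.3402])+R@[x,y]),z])-[140,150])*6) for x,y in [(.055,.032),(.055,-.032),(-.055,-.032),(-.055,.032)]])
cv2.imwrite('pics/tz.png',0*np.zeros((2,2)))
t0=cv2.imread('pics/side0.png');t1=cv2.imread('pics/s15f.png')
cv2.imwrite('pics/cmp.png',np.hstack([cv2.resize(t[220:320,230:330],(390,390)) for t in (t0,t1)]))
"
```

```text
emp z0.077 (array([0.4018, 0.3401]), np.float64(1.2620593858452982), np.float64(2.1193345086555766), array([ 66.4, 114.2,  66.1, 114.2]))
emp z0.092 (array([0.3989, 0.34  ]), np.float64(1.2620593858453033), np.float64(0.33087336173085596), array([ 63.6, 109.4,  63.3, 109.4]))
0.077 [array([337., 197.]), array([428., 260.]), array([218., 390.]), array([127., 322.])]
0.092 [array([330., 171.]), array([422., 233.]), array([210., 363.]), array([119., 295.])][ WARN:0@0.024] global loadsave.cpp:1063 imwrite_ Unsupported depth image for selected encoder is fallbacked to CV_8U.
```

View pics/cmp.png

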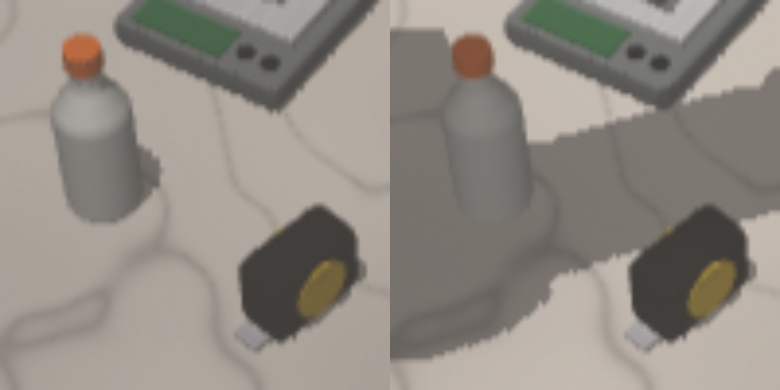

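```bash
python3 -c "
from cell import *
print(job_done(), state()['t'])"
```

```text
the job is handed in; nothing more can be done
the job is handed in; nothing more can be done
```

I swapped the two totes by way of the cork mat, then stacked the empty tote on the dowel tote. The last move ended at 38.1 s of the 125 s allowed, and I handed the job in with the gripper open and clear of everything.

- **Nut tote on the scale:** it sits about 1.6 mm from the plate's centre and within 0.4° of its direction.
- **Dowel tote in the tray:** it sits about 0.9 mm from the tray's centre and within 0.5° of its direction.
- **Empty tote on the dowel tote:**
  - **Alignment:** it sits squarely, about 1 mm off the dowel tote's centre, with its tab toward the robot and the dowel tote's tab pointing away.
  - **Resting on the ledges:** contact came at a gripper height of 72.5 mm, against 72.4 mm expected. The size of its rim in the wrist picture also fits the ledge height of 39 mm, not the nested 24 mm.
- **Glue bottle and tape measure:** the side view after the last release shows both standing where they began.

**Where the checks disagreed:**
- At the tray, the first top-camera readings were about 3–4 mm off the wrist camera's. I used the wrist camera, which matched where the gripper had released the dowel tote to under 1 mm.
- In the side view, the stacked rim's corners fell up to about 2 px from their computed places, still much closer to the ledge height than to nested.

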